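# Load the last cylinder valve and drop the carrier's latch bar

### The arm

A 7-joint arm with a two-finger parallel gripper is mounted at the origin on a cart in front of the work surface, level with it; the furniture and walls round the work are solid. World frame = base frame: x ahead of the robot, y to its left, z up, the work surface at z = 0. Lengths are in m, angles in rad, forces in N, time in s.
With the tool pointing down it reaches from about 0.35 to 0.9 m from the base axis. Payload 7.2 kg.
Tool frame: the origin (TCP) lies midway between the tips of the shut fingers; the grasp point (between the pads) lies 19 mm behind it (manip.hold_point_z is the distance from the TCP to the grasp point, in m); z points along the fingers, y is the direction in which the jaws open and shut (so a half turn about z gives the same grasp; the last joint's range is limited). The gripper opens to 88 mm and grips with 3 to 60 N. Pads are 20 mm wide; open, the fingers measure 115 mm over their backs; the gripper's body (75 mm by 178 mm) begins 61 mm behind the grasp point.
Start: joints at [-1.302, 0.411, -0.013, 1.596, 0.006, 1.134, -0.082], TCP at [0.207, 0.59, 0.223] pointing down, gripper open.
Joint ranges: [-2.95, 2.95], [-0.29, 1.99], [-1.47, 1.44], [0.14, 2.54], [-1.03, 4.17], [0.13, 1.85], [-2.86, 2.86]. Speed limits (rad/s): [2.39, 2.39, 3.01, 3.01, 3.14, 3.14, 3.14].

### API

Orientations are given as a 3x3 rotation matrix whose columns are the frame's x, y, z axes.
In Python, from station import manip gives the robot as it stands. Calls block until the motion is done:
- manip.reach(position, orientation): joint-space move of the TCP to a pose.
- manip.move_straight(position, v=0.15, frame=None, threshold=None): straight line of the TCP; frame=None keeps the orientation; v is the mean speed in m/s. With threshold (N) it stops when the force on the tool has changed by that much, and returns True; else False.
- manip.move_joints(angles): joint-space move.
- manip.open() and manip.close(newtons=None): open the fingers fully, or close them until they stop; newtons is the grip in N (None keeps the last).
- manip.wait(seconds).
- manip.solve_ik(position, orientation): joint angles nearest the present ones, or None.
- manip.grab_frame(name): name is "scene" or "top"; returns a dict with "img" (400x640x3 uint8, red, green, blue), "camera_matrix" (3x3 intrinsics, pixels), "extrinsics" (4x4, takes a point from camera to world coordinates). Camera axes: x right, y up, looking along -z (the intrinsics and any distortion apply to the point x, -y, -z); pixel columns grow to the right and rows downward; lengths in m; the calibration is good to about 2 mm. A picture is of the moment at which its call begins. There is no depth.
A pose or a line that the arm cannot do raises manip.MotionError and nothing moves.
- manip.job_done(): hands the job in, once; it reports no verdict.
Trained networks look in a picture, given as the dict that the camera call returned (one of the last four; its "shot" number tells which), for a name from the list of things; names that differ only in an ending like _2 or _b are one class to them, and where a whole thing is asked for, a point or a joint stands for the part that bears it (a point fixed in the world has none). Each returns a list of dicts, best first, with "score" (0 to 1); they miss things now and then, are a little off and sometimes report something else, mostly with a low value. They report only what shows in the picture. A call takes as long as a camera call. They do not tell look-alikes from the thing itself.
- manip.search_frame(thing, picture): "rect" ([left, top, right, bottom] in pixels, round what is visible of it).
- manip.trace(thing, picture): "mask" (400x640 bool, what is visible of it) and "rect" ([left, top, right, bottom] in pixels, round what is visible of it).
- manip.place_of(thing, picture): "location" ([column, row] in pixels: a listed point, or the origin of a listed thing).
Readings, each from a call of its own:
- manip.read_t(): time.
- manip.read_joint_pos(): joint angles.
- manip.read_qvel(): joint speeds.
- manip.read_joint_torque(): joint torques, N m.
- manip.read_tool_pos(): TCP position.
- manip.read_orientation(): TCP orientation.
- manip.read_force(): force on the tool from outside, world axes, zero at the start.
- manip.read_wrist_torque(): the same for the moment, N m.
- manip.read_gripper_width(): finger opening in m.
Only numpy, scipy, OpenCV 4.12 (cv2) and the standard library are available. Lean on these libraries where they do the work, as an engineer would, in place of code of your own. Each camera call takes 0.05 s, during which the arm holds its last target.

### The job

The transport carrier still has one empty well: stand the loose cylinder valve from the left of the bench in it, upright and fully down, next to the two that are already there. Then secure the load: lift the carrier's swung-out latch bar over the prong of its forked keeper, swing it in over the valves, and let it drop fully into the keeper's notch. Leave the other two valves standing in their wells.

Things in the scene. Friction and masses are not known exactly. Their poses are not given: they have to be found in the camera images.
- spare_valve_mid (a point): Loose pale grey cylinder valve standing on the bench left of the carrier, 72 mm tall, 0.45 kg. The point is on the axis of its round body, 36 mm above its underside; z up. The body is 43 mm across at the foot, narrowing to 35 mm at 55 mm up, then to a stub. A side outlet 30 mm thick points to this frame's -y, to 44 mm from the axis, 27 to 58 mm up; grip the body across x.
- valve_a_mid (a point): The same point of the first of two identical valves already in the carrier; always in the well nearest the bar's pivot. Its outlet points to the carrier's +y side.
- valve_b_mid (a point): The same point of the second valve already in the carrier; in the middle well or in the one nearest the keeper. Its outlet points to the carrier's +y side.
- free_well (a point): Centre of the floor of the empty well (the middle one or the one nearest the keeper), 12 mm above the bench. Wells are round grey cups in a row, 80 mm apart, 50 mm wide inside, 22 mm deep, mouth slightly flared, rim 34 mm above the bench and 62 mm across outside. Axes as the carrier's.
- carrier: The carrier, an aluminium plate 330 x 100 x 10 mm with a low wire bail at each end, fixed to the bench. Origin: centre of its underside, z up. Along its x axis stand: the latch bar's pivot post at x = +140 mm (both pivot axes cross 96 mm above the bench), wells at x = +80, 0, -80 mm, the keeper at x = -135 mm, nearest the robot. The bar is swung out over its -y side.
- keeper_notch (a point): Middle of the floor of the notch in the keeper, a forked steel plate 10 mm thick and 52 mm wide across the carrier; 90 mm above the bench. The notch is 32 mm wide along the carrier's y and 18 mm deep; the bar must be lifted over its -y prong (top 108 mm above the bench) to get in.
- eye (a point): Middle of the red pull eye at the latch bar's free end, 325 mm from the pivot, at the bar's mid height (96 mm up when level). The bar: steel flat 18 mm wide, 12 mm thick, ending 296 mm from the pivot. The eye: a flat level loop of 10 mm rod, opening 42 mm wide and from the bar's end to 349 mm from the pivot; free space all round and below. x points along the bar to the pivot.
- bar_swivel (a joint): Swing of the bar about the pivot post's upright axis, rad: 0 lies straight over the row of valves and in line with the notch, where the swivel has a firm stop; grows as the bar swings out to the carrier's -y side, up to 1.3. Stays where it is left (light friction).
- latch_bar (a joint): Tilt of the bar, rad: 0 is level, grows as the free end is lifted (up to 0.6), stops at -0.02 when the bar hangs free. It falls by its own weight (the bar weighs 0.26 kg). Level, the bar passes 6 mm above the tops of seated valves and rests on the floor of the notch.
Not all that is in view belongs to the job. Leave any blue look-alike of the part that bears valve_b_mid alone. What is shaped like the part that bears spare_valve_mid but green is not meant.

How it is judged:
On the way, in this order (a step that is already met when the one before it is completed fails the run):
1. the loose valve stands upright, fully down in the empty well, let go of (horizontal distance between spare_valve_mid and free_well below 0.008 m and z of spare_valve_mid in the frame of free_well below 0.041 m and angle between spare_valve_mid's own z axis and vertical below 0.12 rad and contact force between spare_valve and the fingers below 0.1 N), for 0.2 s.
2. the latch bar lies in the notch of its keeper (value of joint bar_swivel between -0.03 and 0.03 rad and value of joint latch_bar below 0.02 rad), for 0.2 s.
At the end, for the whole second after the job is handed in: All three valves stand upright (within 0.12 rad) and fully down in their wells (the loose one within 8 mm of the well's middle and 5 mm of its floor), and the latch bar lies at rest in the notch: swing within 0.03 rad of straight, tilt under 0.02 rad (all of step 2 and horizontal distance between spare_valve_mid and free_well below 0.008 m and z of spare_valve_mid in the frame of free_well below 0.041 m and angle between each of spare_valve_mid, valve_a_mid, valve_b_mid's own z axis and vertical below 0.12 rad and height (world z) of each of valve_a_mid, valve_b_mid below 0.053 m and velocity of joint latch_bar below 0.05 rad/s); the robot touches nothing.
It fails at once if a valve that was already in the carrier is lifted out of its well or tipped over (distance of any of valve_a_mid, valve_b_mid from where it was at the start of the episode above 0.03 m).
It also fails if it takes over 61 s, if anything falls off the work surface, if the arm or the gripper's body presses on something with over 40 N, if the wrist force passes 120 N, or if a joint passes its speed limit or range.

## Working session

There is one attempt and no reset: what is moved stays moved. The work goes in short steps, each a Python script; the robot and the scene stay as the last script left them, time stands still between calls to the robot, and variables do not carry over. Pictures are saved under pics/ and viewed, and the job is handed in when it is done.

```bash
ls; mkdir -p pics
cat > h.py <<'E'
import numpy as np, cv2
from station import manip
def save(p,name,crop=None,scale=1):
    im=cv2.cvtColor(p["img"],cv2.COLOR_RGB2BGR)
    if crop: l,t,r,b=crop; im=im[t:b,l:r]
    if scale!=1: im=cv2.resize(im,None,fx=scale,fy=scale,interpolation=cv2.INTER_CUBIC)
    cv2.imwrite("pics/"+name,im)
def ray(p,px):
    K=p["camera_matrix"];E=np.array(p["extrinsics"])
    u=np.linalg.solve(K,[px[0],px[1],1.0]); d=E[:3,:3]@np.array([u[0],-u[1],-u[2]])
    return E[:3,3],d/np.linalg.norm(d)
def atz(p,px,z):
    o,d=ray(p,px); return o+d*(z-o[2])/d[2]
def proj(p,X):
    K=p["camera_matrix"];E=np.array(p["extrinsics"])
    c=E[:3,:3].T@(np.asarray(X,float)-E[:3,3]); q=K@np.array([c[0],-c[1],-c[2]]); return q[:2]/q[2]
def tri(obs):
    A=np.zeros((3,3));b=np.zeros(3)
    for p,px in obs:
        o,d=ray(p,px);M=np.eye(3)-np.outer(d,d);A+=M;b+=M@o
    x=np.linalg.solve(A,b)
    return x
E
python3 - <<'E'
from h import *
np.set_printoptions(precision=4,suppress=True)
P={n:manip.grab_frame(n) for n in("scene","top")}
for n,p in P.items():
    save(p,n+"0.png"); print(n,p.keys(),p["camera_matrix"],p["extrinsics"])
for t in ["spare_valve_mid","valve_a_mid","valve_b_mid","free_well","carrier","keeper_notch","eye"]:
    for n,p in P.items():
        for r in manip.place_of(t,p)[:4]: print(t,n,np.array(r["location"]),round(r["score"],2))
print(manip.read_t())
E
```

```text
pics
scene dict_keys(['img', 'camera_matrix', 'extrinsics', 'shot']) [[427.7876   0.     324.4547]
 [  0.     427.7876 205.5429]
 [  0.       0.       1.    ]] [[ 0.9139  0.2313 -0.3335  0.2534]
 [-0.4055  0.5529 -0.7279 -0.5246]
 [ 0.0161  0.8005  0.5991  0.6489]
 [ 0.      0.      0.      1.    ]]
top dict_keys(['img', 'camera_matrix', 'extrinsics', 'shot']) [[506.0573   0.     322.419 ]
 [  0.     506.0573 202.6017]
 [  0.       0.       1.    ]] [[ 0.0239  0.9903 -0.1369  0.448 ]
 [-0.9992  0.0283  0.0298  0.1529]
 [ 0.0334  0.136   0.9901  1.0776]
 [ 0.      0.      0.      1.    ]]
spare_valve_mid scene [249.8 306.2] 0.79
spare_valve_mid scene [278.8 200. ] 0.63
spare_valve_mid top [381.5 324.5] 0.87
spare_valve_mid top [233.3 244.6] 0.7
spare_valve_mid top [354.9 178. ] 0.27
valve_a_mid scene [410.8 226.1] 0.86
valve_a_mid top [355.7 139.7] 0.89
valve_b_mid scene [316.3 208.5] 0.81
valve_b_mid scene [404.8 199.3] 0.8
valve_b_mid scene [376.2 237.5] 0.77
valve_b_mid scene [376. 254.] 0.73
valve_b_mid top [278.1 209.3] 0.89
valve_b_mid top [354.  177.2] 0.75
valve_b_mid top [305.  107.7] 0.71
free_well scene [342.1 257.3] 0.62
free_well top [350.4 217. ] 0.53
carrier scene [376.3 255.7] 0.9
carrier top [353.5 181.6] 0.92
keeper_notch scene [319.1 234. ] 0.83
keeper_notch top [353.2 241.2] 0.8
eye scene [372.5 308.1] 0.76
eye top [452.1 239.4] 0.57
0.8
```

View pics/scene0.png

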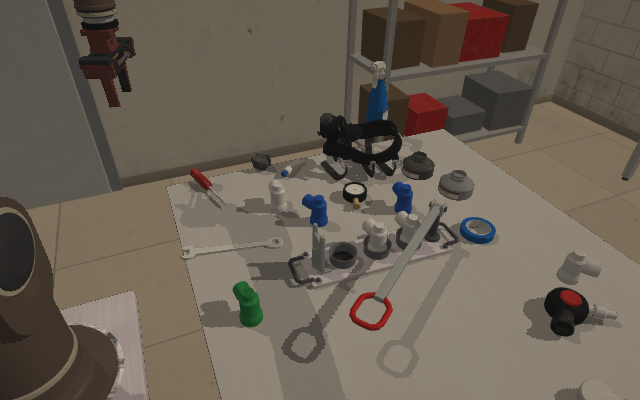

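View pics/top0.png

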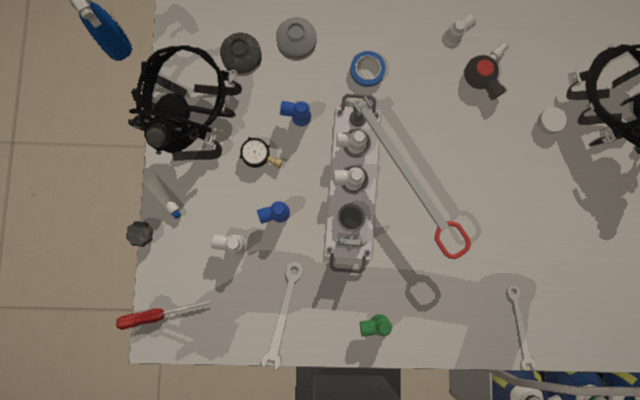

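Candidates in the top image are:
- the pale valve at (233,244), scene (279,200)
- the green one at (381,325), which is excluded
- the blue ones at (278,210) and (300,112), which are excluded
- the seated valves at (355,140) and (354,177)
- a pale fitting on the right at (460,27)

By the description (pale grey, left of the carrier) it is the one at (233,244). The free well at (351,216) is nearest the keeper. I'll check this with crops and measure.

Run:
```python
from h import *
np.set_printoptions(precision=4,suppress=True)
P={n:manip.grab_frame(n) for n in("scene","top")}
a=P["top"];s=P["scene"]
A=cv2.resize(a["img"][215:275,190:280],(540,360),interpolation=3);B=cv2.resize(s["img"][165:225,235:325],(540,360),interpolation=3)[:, :255]
C=np.hstack([A,B]);cv2.imwrite("pics/spare.png",C[:,:,::-1])
save(a,"car.png",(315,85,485,285),3);save(s,"carS.png",(270,180,470,350),4)
print("spare",tri([(s,[278.8,200]),(a,[233.3,244.6])]),atz(a,[233.3,244.6],.036),atz(s,[278.8,200],.036))
print("A",atz(a,[355.7,139.7],.048),atz(s,[410.8,226.1],.048))
print("B",atz(a,[354,177.2],.048),atz(s,[376.2,237.5],.048))
print("well",atz(a,[350.4,217],.012),atz(s,[342.1,257.3],.012))
print("carr",atz(a,[353.5,181.6],.0),atz(s,[376.3,255.7],.0))
print("keep",atz(a,[353.2,241.2],.09),atz(s,[319.1,234],.09))
print("eye",atz(a,[452.1,239.4],.09),atz(s,[372.5,308.1],.09),tri([(s,[372.5,308.1]),(a,[452.1,239.4])]))
```

```text
spare [0.504  0.3027 0.022 ] [0.5002 0.3016 0.036 ] [0.5014 0.2833 0.036 ]
A [0.7253 0.0553 0.048 ] [0.7335 0.0622 0.048 ]
B [0.6453 0.0577 0.048 ] [0.6437 0.0585 0.048 ]
well [0.5662 0.0607 0.012 ] [0.5678 0.0655 0.012 ]
carr [0.6448 0.0542 0.    ] [0.6451 0.0519 0.    ]
keep [0.5101 0.0612 0.09  ] [0.516  0.0716 0.09  ]
eye [ 0.5187 -0.1339  0.09  ] [ 0.523  -0.1353  0.09  ] [ 0.5207 -0.1348  0.0902]
```

View pics/spare.png

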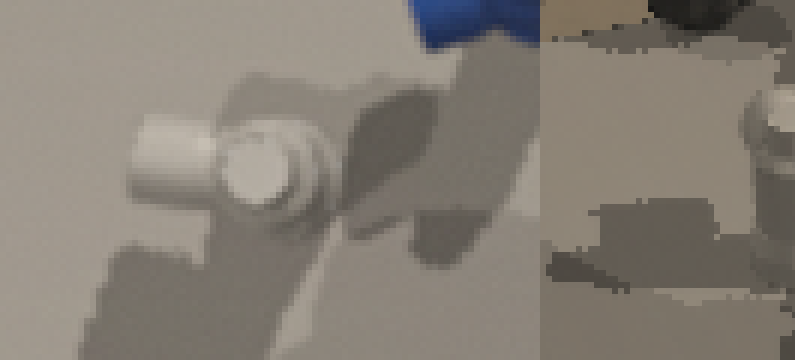

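View pics/car.png

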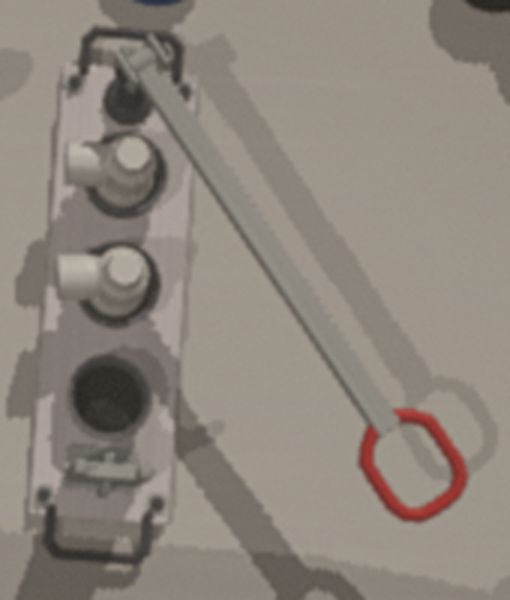

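View pics/carS.png

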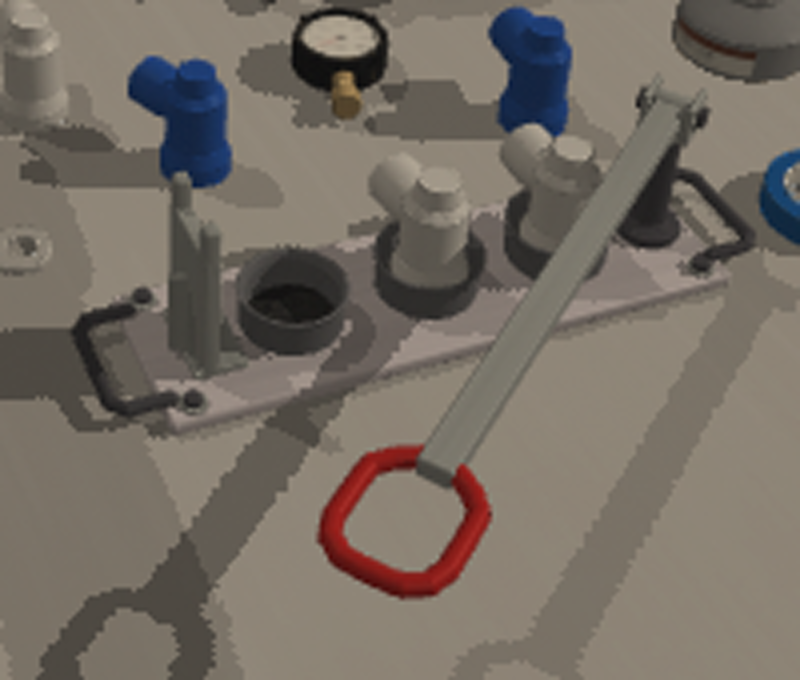

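The crop confirms the pale valve, with its outlet to image left (world +y). Next I'll refine the measurements using the stub tops and the well rim.

Run:
```python
from h import *
np.set_printoptions(precision=4,suppress=True)
P={n:manip.grab_frame(n) for n in("scene","top")}
a=P["top"];s=P["scene"]
print("A",atz(a,[359.3,135.7],.084),atz(s,[413.3,217.5],.084))
print("B",atz(a,[356.7,174.3],.084),atz(s,[380,225.5],.084))
print("rim",atz(a,[352.3,216],.034),atz(s,[343.2,251.2],.034))
print("spare top",atz(a,[232.5,243.3],.072))
for n,p in P.items():
  for r in manip.trace("spare_valve_mid",p)[:5]:
    print(n,r["rect"],r["score"])
    cx=(r["rect"][0]+r["rect"][2])/2
    if (n=="top" and abs(cx-228)<15) or (n=="scene" and abs(cx-279)<12): np.save("m_"+n,r["mask"])
save(s,"spareS.png",(255,165,305,225),10)
# overlay prediction
x=np.array([.502,.298,0])
im=cv2.resize(s["img"][165:225,255:305],None,fx=10,fy=10,interpolation=3).copy()
ims=cv2.resize(a["img"][215:275,190:280],None,fx=6,fy=6,interpolation=3).copy()
for R,z in((.0215,0),(.0175,.055)):
  for t in np.linspace(0,6.28,60):
    q=x+[R*np.cos(t),R*np.sin(t),z]
    u=(proj(s,q)-[255,165]+.5)*10;cv2.circle(im,tuple(int(v) for v in u),2,(255,0,0),-1)
    u=(proj(a,q)-[190,215]+.5)*6;cv2.circle(ims,tuple(int(v) for v in u),2,(255,0,0),-1)
cv2.imwrite("pics/ovS.png",im[:,:,::-1]);cv2.imwrite("pics/ovT.png",ims[:,:,::-1])
```

```text
A [0.7242 0.0516 0.084 ] [0.7257 0.0495 0.084 ]
B [0.6445 0.0557 0.084 ] [0.6464 0.0537 0.084 ]
rim [0.5659 0.0587 0.034 ] [0.5671 0.0608 0.034 ]
spare top [0.5009 0.2982 0.072 ]
scene [269.8, 184.4, 287.3, 211.6] 0.84
scene [231.9, 280.6, 262.3, 323.8] 0.77
top [213.0, 233.3, 247.4, 253.2] 0.64
top [357.8, 313.6, 395.5, 336.0] 0.61
```

View pics/ovS.png

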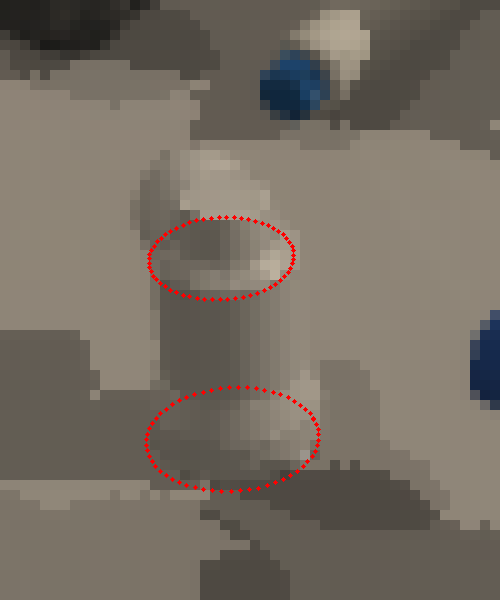

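View pics/ovT.png

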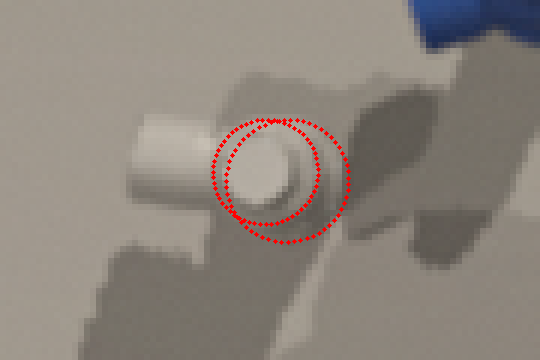

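The overlay fits: the spare axis is at about (0.502, 0.2985). The keeper is only 50 mm from the free well's centre and the open fingers span ±57.5 mm, so I can't place with the jaws along the carrier. I'll turn the valve 90° so the jaws lie across the carrier. First I'll check the IK.

```bash
cat >> h.py <<'E'
def Rdown(jaw):  # tool down, jaw (y) axis at world yaw
    y=np.array([np.cos(jaw),np.sin(jaw),0]);z=np.array([0,0,-1.]);return np.column_stack([np.cross(y,z),y,z])
cy=np.array([.9983,-.058,0]);cyaw=np.arctan2(cy[1],cy[0])
WELL=np.array([.5662,.0597,.012])
PIV=WELL+.22*cy; PIV[2]=.096
SP=np.array([.502,.2985,0])
H=.046
E
python3 - <<'E'
from h import *
np.set_printoptions(precision=3,suppress=True)
a=manip.grab_frame("top")
e=atz(a,[212.5,241.2],.0425);print("outlet end",e,np.linalg.norm(e[:2]-SP[:2]),PIV)
d=e-SP;oy=np.arctan2(d[1],d[0]);print("outlet yaw deg",np.degrees(oy))
print(manip.read_orientation(),manip.hold_point_z)
for nm,x,out in(("pick",SP+[0,0,H-.019],oy),("place",WELL+[0,0,H-.019],cyaw)):
  for k in(1,-1):
    print(nm,k,manip.solve_ik(x,Rdown(out+k*np.pi/2)))
e0=np.array([.5207,-.1348,.09]);b=e0-PIV;by=np.arctan2(b[1],b[0])
for k in(1,-1):
  print("eye",k,manip.solve_ik(e0-[0,0,.019],Rdown(by+k*np.pi/2)),manip.solve_ik(PIV-.325*cy,Rdown(cyaw+k*np.pi/2)))
E
```

```text
outlet end [0.506 0.343 0.042] 0.044631450135042806 [0.786 0.047 0.096]
outlet yaw deg 85.30841647091106
[[-0.944  0.33  -0.   ]
 [ 0.33   0.944 -0.   ]
 [ 0.    -0.    -1.   ]] 0.0187
pick 1 [-0.433  0.59  -0.251  1.852  0.21   0.725  2.259]
pick -1 [-0.855  0.593  0.32   1.883 -0.274  0.708 -0.458]
place 1 [-0.353  0.545  0.217  1.908 -0.173  0.706  1.478]
place -1 [-0.627  0.608  0.598  1.927 -0.489  0.754 -1.376]
eye 1 [-0.526  0.64   0.963  1.998 -0.695  0.872 -0.148] [-0.51   0.314  0.317  2.121 -0.146  0.727  1.415]
eye -1 [-0.168  0.475  0.43   1.978 -0.284  0.747  2.603] [-0.864  0.383  0.77   2.14  -0.388  0.758 -1.472]
```

The outlet end measures 44.6 mm from the axis, against 44 mm given, so the pose is consistent. Next is the pick.

Run:
```python
from h import *
np.set_printoptions(precision=4,suppress=True)
oy=np.radians(85.3);R=Rdown(oy-np.pi/2)
z=H-.0187
manip.reach(SP+[0,0,.14],R)
manip.move_straight(SP+[0,0,z],v=.12)
print(manip.read_tool_pos(),manip.read_force(),manip.read_gripper_width())
manip.close(25);print("w",manip.read_gripper_width(),manip.read_force())
manip.move_straight(SP+[0,0,z+.10],v=.12)
print(manip.read_force(),manip.read_gripper_width(),manip.read_tool_pos(),manip.read_t())
for n in("scene","top"):
  p=manip.grab_frame(n);u=proj(p,SP+[0,0,.15]).astype(int);l,t=max(u[0]-60,0),max(u[1]-50,0);save(p,"lift_"+n+".png",(l,t,l+120,t+100),5)
```

```text
[0.5025 0.2988 0.028 ] [ 0.0198 -0.1866 -0.1797] 0.08783810518137337
w 0.03826383199812928 [ 1.1807  0.168  -0.1418]
[-0.574   0.2433 -3.2907] 0.03837859753546879 [0.5014 0.2982 0.1265] 5.6167
```

View pics/lift_scene.png

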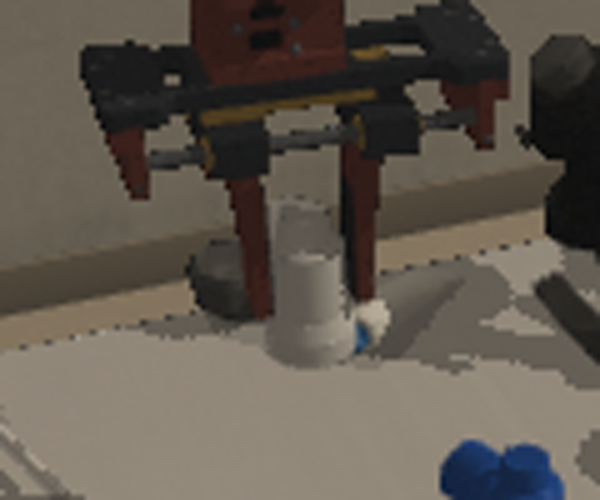

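The valve is held and upright in the jaws (width 38 mm, weight felt). The scene crop shows it clear of the bench. I'll carry it over the well and check alignment above the rim.

Run:
```python
from h import *
np.set_printoptions(precision=4,suppress=True)
R=Rdown(cyaw-np.pi/2);g=WELL+[0,0,H-.0187-.012]   # TCP when valve bottom at z=0
manip.move_straight(SP+[0,0,.18],v=.15)
manip.reach(g+[0,0,.15],R)
manip.move_straight(g+[0,0,.045],v=.1)
manip.wait(.3)
tp=manip.read_tool_pos();print(tp,g,manip.read_force(),manip.read_gripper_width(),manip.read_t())
for n in("scene","top"):
  p=manip.grab_frame(n);im=cv2.resize(p["img"],None,fx=6,fy=6,interpolation=3)
  for c,z,Rr,col in((WELL,.034,.025,(0,255,0)),(WELL,.034,.031,(0,255,0)),(tp,tp[2]-H+.0187,.0215,(255,0,0)),(tp,tp[2]-H+.0187+.072,.011,(255,0,0))):
    for t in np.linspace(0,6.28,80):
      u=(proj(p,[c[0]+Rr*np.cos(t),c[1]+Rr*np.sin(t),z])+.5)*6;cv2.circle(im,tuple(int(v) for v in u),1,col,-1)
  u=(proj(p,tp)*6).astype(int);im=im[u[1]-250:u[1]+250,u[0]-300:u[0]+300]
  cv2.imwrite("pics/pre_"+n+".png",im[:,:,::-1])
```

```text
[0.5663 0.0598 0.0726] [0.5662 0.0597 0.0273] [ 0.0763 -0.43   -3.4455] 0.0383876576368218 8.6917
```

View pics/pre_scene.png

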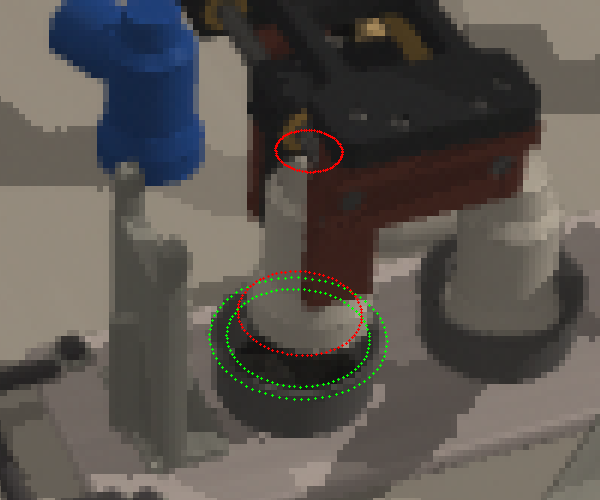

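View pics/pre_top.png

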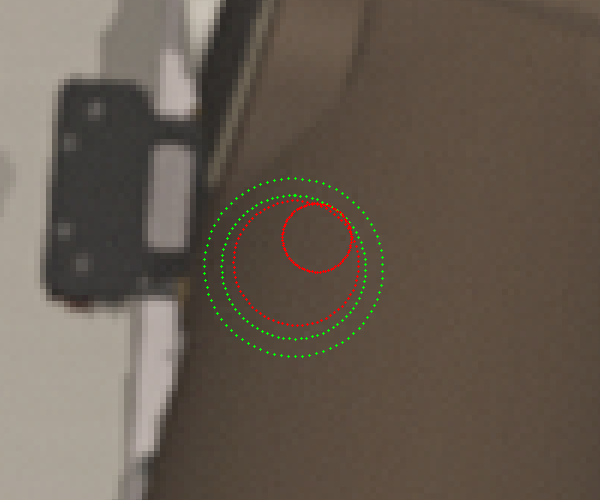

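The scene view shows the foot (centred near 300,315 in the crop) over the well mouth, matching the overlays, and the outlet points toward valve B with clearance. I'll descend with force monitoring.

Run:
```python
from h import *
np.set_printoptions(precision=4,suppress=True)
g=WELL+[0,0,H-.0187-.012]
hit=manip.move_straight(g+[0,0,.009],v=.05,threshold=8)
print(hit,manip.read_tool_pos()-g,manip.read_force(),manip.read_gripper_width(),manip.read_t())
```

```text
True [-0.0015  0.0007  0.0286] [ 0.0618  0.8731 -3.654 ] 0.03878058779594203 9.2167
```

Run:
```python
from h import *
np.set_printoptions(precision=4,suppress=True)
g=WELL+[0,0,H-.0187-.012]
hit=manip.move_straight(g+[0,0,.0105],v=.03,threshold=10)
print(hit,manip.read_tool_pos()-g,manip.read_force(),manip.read_gripper_width(),manip.read_t())
manip.wait(.2);print(manip.read_tool_pos()-g,manip.read_force())
```

```text
True [-0.0016  0.0008  0.0264] [ 0.012   1.054  -2.9495] 0.038652310464792804 9.5
[-0.0023  0.0008  0.026 ] [-0.0176  1.0144 -3.2814]
```

Run:
```python
from h import *
np.set_printoptions(precision=4,suppress=True)
print(manip.read_tool_pos(),manip.read_force(),manip.read_wrist_torque());print(manip.read_orientation(),Rdown(cyaw-np.pi/2))
p=manip.grab_frame("scene");save(p,"d1.png",(280,190,400,290),6)
```

```text
[0.5639 0.0605 0.0533] [-0.0176  1.0144 -3.2814] [ 0.2604  0.0514 -0.016 ]
[[ 0.9983 -0.0573 -0.0049]
 [-0.0573 -0.9984  0.0005]
 [-0.005  -0.0002 -1.    ]] [[ 0.9983 -0.058   0.    ]
 [-0.058  -0.9983  0.    ]
 [ 0.      0.     -1.    ]]
```

View pics/d1.png

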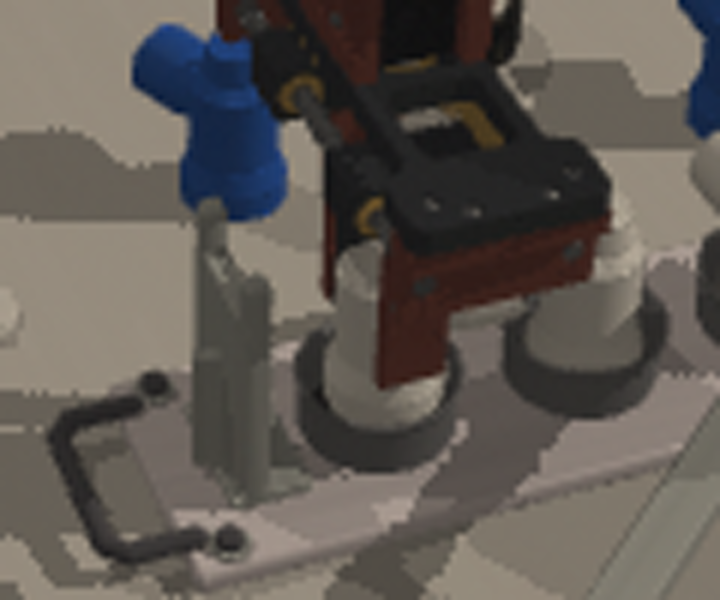

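The foot's edges span about 325–447 px in the crop and the rim spans 297–462, so the foot hugs the +x side of the mouth. The tool was also pushed −x. I'll shift −x by about 2.5 mm and try again.

Run:
```python
from h import *
np.set_printoptions(precision=4,suppress=True)
g=WELL+[0,0,H-.0187-.012];R=Rdown(cyaw-np.pi/2)
manip.move_straight(g+[-.0025,0.0005,.032],v=.05,frame=R)
manip.wait(.1);print(manip.read_tool_pos()-g,manip.read_force())
for k in range(2):
  hit=manip.move_straight(g+[-.0025,0.0005,.0105],v=.04,threshold=12)
  manip.wait(.1)
  print(hit,manip.read_tool_pos()-g,manip.read_force(),manip.read_gripper_width(),manip.read_t())
p=manip.grab_frame("scene");save(p,"d2.png",(280,190,400,290),6)
```

```text
[-0.0025  0.0004  0.0321] [-0.0882 -0.7769 -4.1598]
True [-0.0029  0.0005  0.0114] [-0.9395 -0.8366  4.1713] 0.03865234325006211 10.7333
False [-0.0027  0.0004  0.0113] [-6.2847  1.2233 14.2874] 0.038539758474444456 11.0833
```

View pics/d2.png

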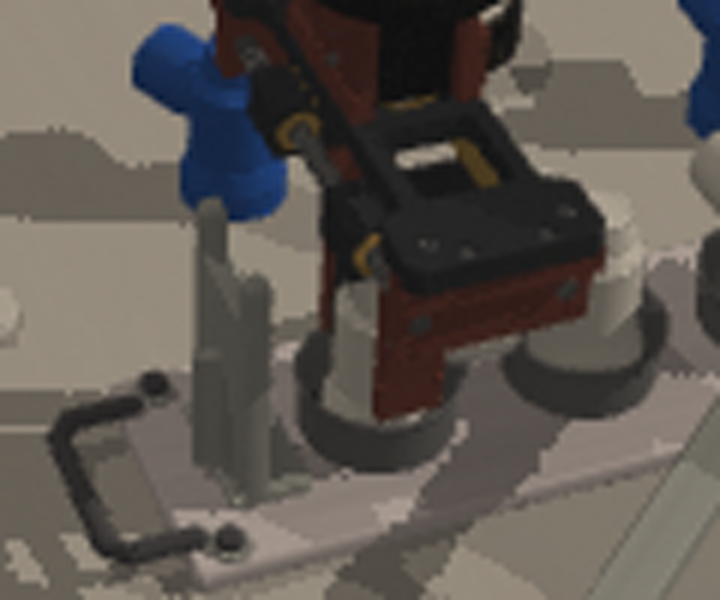

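The valve is seated: its bottom is 11.3 mm up and resting on the floor with +14 N. I'll release, retreat and check the seating.

Run:
```python
from h import *
np.set_printoptions(precision=4,suppress=True)
g=WELL+[0,0,H-.0187-.012]
manip.open();print(manip.read_gripper_width(),manip.read_force())
tp=manip.read_tool_pos()
manip.move_straight([tp[0],tp[1],.2],v=.15)
# go to above eye
e0=np.array([.5207,-.1348,.09]);b=e0-PIV;by=np.arctan2(b[1],b[0])
manip.reach(np.array([.5207,-.1348,.2]),Rdown(by-np.pi/2) if manip.solve_ik(np.array([.5207,-.1348,.2]),Rdown(by-np.pi/2)) is not None else Rdown(by+np.pi/2))
print(manip.read_joint_pos(),manip.read_t())
P={n:manip.grab_frame(n) for n in("scene","top")}
save(P["scene"],"s3.png",(280,180,440,300),5);save(P["top"],"t3.png",(300,80,500,280),3)
```

```text
0.08734675755021115 [ 0.3806 -0.7452 -0.2181]
[ 1.0407  0.5817 -1.2296  1.7838  0.5871  1.2069  1.8106] 16.0417
```

View pics/s3.png

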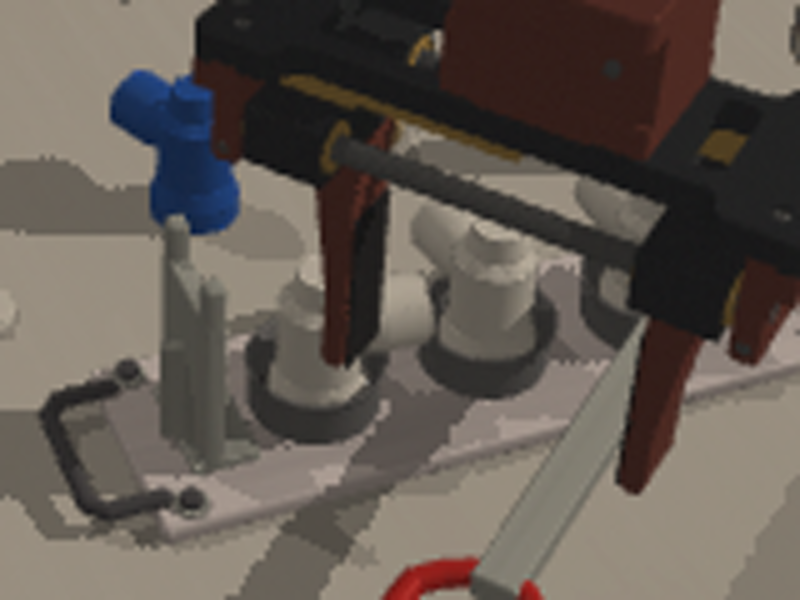

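View pics/t3.png

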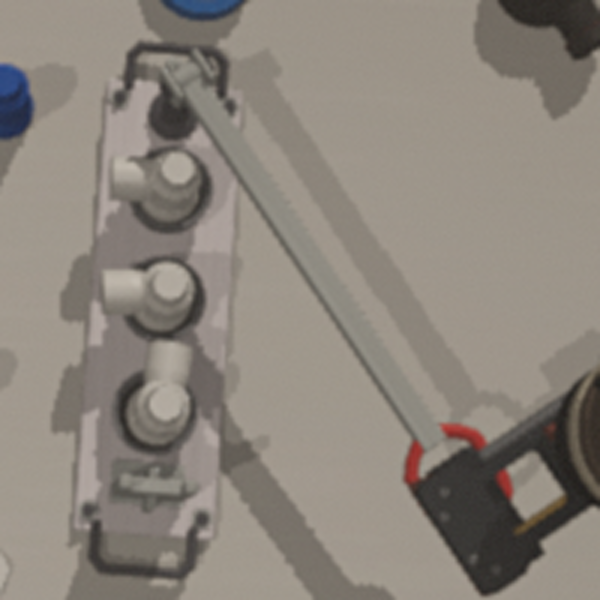

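The valve stands fully down in the well at (160,405) in the top crop. The arm chose an awkward elbow branch, so I'll check the IK along the swing arc and refine the pivot and eye positions from the images.

Run:
```python
from h import *
np.set_printoptions(precision=3,suppress=True)
p={"extrinsics":None}
a=manip.grab_frame("top")
for n,f in (("top",a),("scene",manip.grab_frame("scene"))):
  im=cv2.imread("pics/"+n+"0.png").astype(int)
  m=((im[:,:,2]>110)&(im[:,:,1]<70)&(im[:,:,0]<70)).astype(np.uint8)
  if n=="top": m[:,:420]=0;m[:200]=0
  else: m[:280]=0;m[:,:340]=0;m[:,410:]=0
  if n=="top": m[:,480:]=0
  c=cv2.findContours(m,cv2.RETR_EXTERNAL,cv2.CHAIN_APPROX_NONE)[0];c=max(c,key=cv2.contourArea)
  W=np.array([atz(f,q[0],.0895)[:2] for q in c],np.float32)
  r=cv2.minAreaRect(W);print(n,r,cv2.boundingRect(c))
save(a,"piv.png",(335,85,395,135),10)
print("piv proj",proj(a,PIV),PIV)
e0=np.array([.5207,-.1348,0]);b=e0-PIV;by=np.arctan2(b[1],b[0])
print(manip.read_joint_pos(),by)
for k in(1,-1):
  for f in(0,.33,.67,1):
    yaw=by+f*((cyaw+np.pi)%(2*np.pi)-(by%(2*np.pi)))
    x=PIV+.323*np.array([np.cos(yaw),np.sin(yaw),0]);x[2]=.12
    print(k,f,x,manip.solve_ik(x,Rdown(yaw+k*np.pi/2)))
```

```text
top ((0.5189438462257385, -0.13331899046897888), (0.06937502324581146, 0.0586739182472229), 34.1114501953125) (435, 222, 35, 37)
scene ((0.521843433380127, -0.13560941815376282), (0.07105115801095963, 0.060473743826150894), 35.04376220703125) (351, 292, 42, 37)
piv proj [362.641 104.485] [0.786 0.047 0.096]
[ 1.041  0.582 -1.23   1.784  0.587  1.207  1.811] -2.5406746042099213
1 0 [ 0.519 -0.136  0.12 ] [-0.457  0.485  0.829  1.96  -0.456  0.894 -0.36 ]
1 0.33 [ 0.486 -0.074  0.12 ] [-0.742  0.487  1.049  2.07  -0.548  0.892 -0.569]
1 0.67 [ 0.467 -0.004  0.12 ] [-1.023  0.57   1.268  2.13  -0.687  0.948 -0.774]
1 1 [0.463 0.066 0.12 ] [-1.172  0.573  1.268  2.128 -0.689  0.95  -1.14 ]
-1 0 [ 0.519 -0.136  0.12 ] [ 0.982  0.662 -1.143  1.87   0.689  1.075  1.733]
-1 0.33 [ 0.486 -0.074  0.12 ] [ 0.912  0.57  -1.131  1.974  0.619  0.998  1.437]
-1 0.67 [ 0.467 -0.004  0.12 ] [ 0.777  0.504 -1.103  2.03   0.559  0.948  1.109]
-1 1 [0.463 0.066 0.12 ] [ 0.591  0.478 -1.048  2.03   0.521  0.928  0.778]
```

View pics/piv.png

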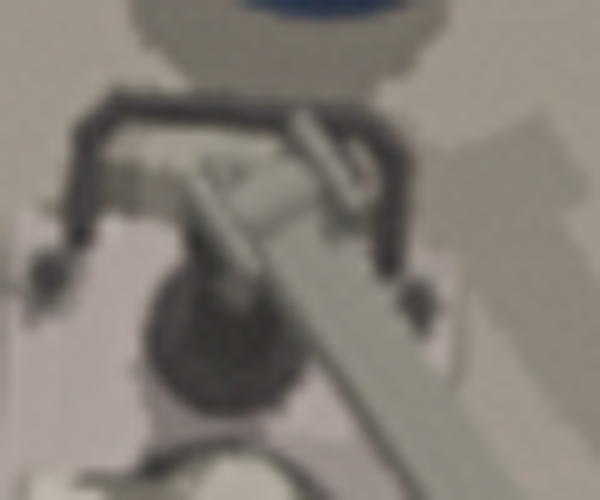

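Everything agrees: the pivot pin projects onto its pixel, and the loop axis angle is 34.5° by both routes. The present arm branch is smooth along the arc. I'll grip the eye from outside across its 62 mm width and lift.

```bash
cat >> h.py <<'E'
EYE=np.array([.5204,-.1345,.0895])
_b=EYE-PIV; BY=np.arctan2(_b[1],_b[0])%(2*np.pi); RM=np.hypot(_b[0],_b[1])
FIN=(cyaw+np.pi)%(2*np.pi)
def eyepose(yaw,tilt):
    x=PIV+RM*np.cos(tilt)*np.array([np.cos(yaw),np.sin(yaw),0]); x[2]=.096+.325*np.sin(tilt)-.0187
    return x,Rdown(yaw-np.pi/2)
E
python3 - <<'E'
from h import *
np.set_printoptions(precision=4,suppress=True)
x,R=eyepose(BY,-.02)
print(BY,FIN,RM,x)
manip.move_straight([x[0],x[1],.16],v=.1,frame=R)
manip.move_straight(x,v=.1,threshold=10)
print(manip.read_tool_pos(),manip.read_force())
manip.close(15);print("w",manip.read_gripper_width(),manip.read_force())
y,R=eyepose(BY,.13)
manip.move_straight(y,v=.08)
manip.wait(.1);print(manip.read_tool_pos()-y,manip.read_force(),manip.read_gripper_width(),manip.read_t())
save(manip.grab_frame("scene"),"e1.png",(270,150,470,350),3)
E
```

```text
3.7412135128082724 3.0835591237645343 0.32151428440428587 [ 0.5205 -0.1345  0.0708]
[ 0.5209 -0.1344  0.0713] [0.6383 0.5151 0.6558]
w 0.06111200247627323 [-0.3326 -0.1562 -0.6549]
[-0.0001 -0.0001 -0.0004] [-1.2336 -1.9918 -1.9136] 0.06164741961771572 19.225
```

View pics/e1.png

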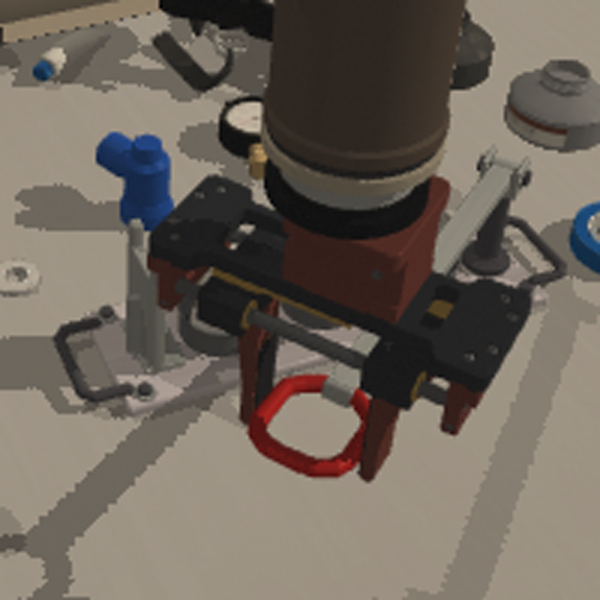

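The eye is gripped (61.6 mm) and lifted, with the bar tilted about 0.13. Now I'll swing it in along the arc.

Run:
```python
from h import *
np.set_printoptions(precision=4,suppress=True)
N=9
for i in range(1,N+1):
    y,R=eyepose(BY+(FIN-BY)*i/N,.13)
    manip.move_straight(y,v=.08,frame=R)
    f=manip.read_force()
    if i%2 or np.linalg.norm(f)>12: print(i,manip.read_tool_pos()-y,f,manip.read_gripper_width())
    if np.linalg.norm(f)>30: break
print(manip.read_t())
save(manip.grab_frame("scene"),"e2.png",(240,130,440,330),3)
save(manip.grab_frame("top"),"e2t.png",(300,80,440,300),3)
```

```text
1 [-0.0001 -0.0005 -0.0001] [-2.711  -3.0698 -1.5092] 0.06173356298201602
3 [-0.0003 -0.0003 -0.0001] [-4.7275 -1.2396 -1.905 ] 0.06164320886481877
5 [-0.0009 -0.0002 -0.0003] [-6.323  -2.1827 -1.1743] 0.06175931271869057
7 [-0.0013  0.0002 -0.0005] [-7.4679 -0.9015 -1.4552] 0.06167665272668431
9 [-0.0014  0.001  -0.0004] [-8.3777  0.2669 -0.5269] 0.06148497702929021
23.25
```

View pics/e2.png

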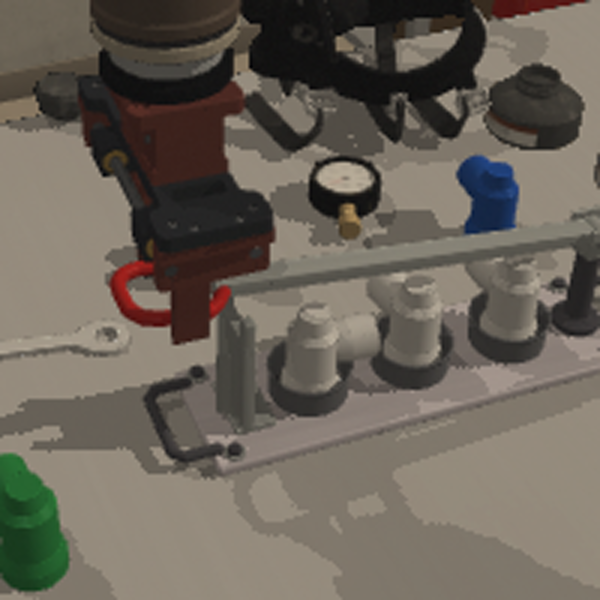

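View pics/e2t.png

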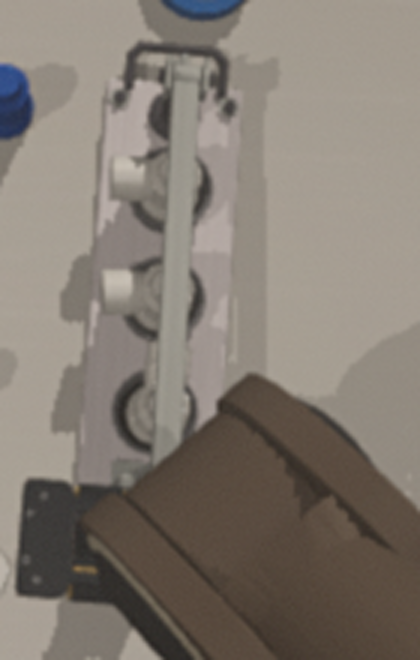

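The bar now lies over the row, above the keeper. I'll nudge it to the swivel stop, then lower it.

Run:
```python
from h import *
np.set_printoptions(precision=4,suppress=True)
y,R=eyepose(FIN-.03,.13)
print(manip.move_straight(y,v=.03,frame=R,threshold=8),manip.read_tool_pos(),manip.read_force())
t=manip.read_tool_pos()-PIV;yaw=np.arctan2(t[1],t[0])%(2*np.pi);print(FIN-yaw)
for ti in(.09,.05,.02,.005):
    y,R=eyepose(yaw,ti);h=manip.move_straight(y,v=.06,frame=R,threshold=12)
    print(ti,h,manip.read_tool_pos()-y,manip.read_force())
    if h:break
print(manip.read_t())
save(manip.grab_frame("scene"),"e3.png",(240,150,440,310),4)
```

```text
False [0.4667 0.0754 0.1189] [-8.1229  0.4588 -0.1687]
0.031044996135136227
0.09 False [-0.0012  0.0003 -0.0007] [-6.5894 -0.9207 -1.549 ]
0.05 False [-0.0005  0.0003 -0.0002] [-5.2386 -1.4092 -1.0557]
0.02 False [0.     0.0002 0.0001] [-5.3848 -0.8345 -0.743 ]
0.005 False [0.0013 0.0001 0.001 ] [-3.4835 -1.4827  5.009 ]
25.1083
```

View pics/e3.png

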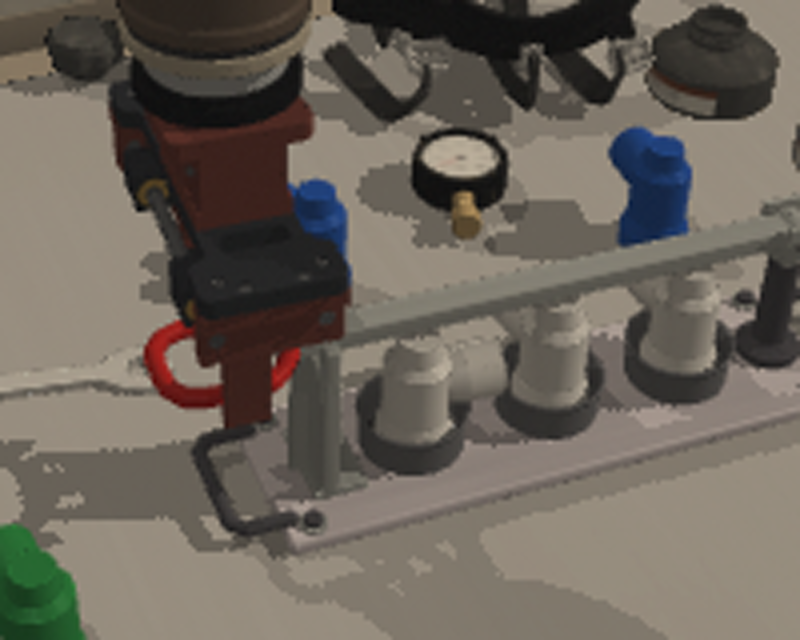

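The bar has settled into the notch and contact reads +5 N. I'll release, retreat and check.

Run:
```python
from h import *
np.set_printoptions(precision=4,suppress=True)
manip.open();manip.wait(.1);print(manip.read_force())
tp=manip.read_tool_pos();manip.move_straight([tp[0],tp[1],.2],v=.12)
q=manip.read_joint_pos();q[0]+=.9;manip.move_joints(q)
print(manip.read_tool_pos(),manip.read_t())
P={n:manip.grab_frame(n) for n in("scene","top")}
save(P["scene"],"f.png",(250,170,450,310),4);save(P["top"],"ft.png",(300,80,440,300),3)
```

```text
[-0.3941 -0.0378 -0.5172]
[ 0.3491 -0.3166  0.1995] 28.5417
```

View pics/f.png

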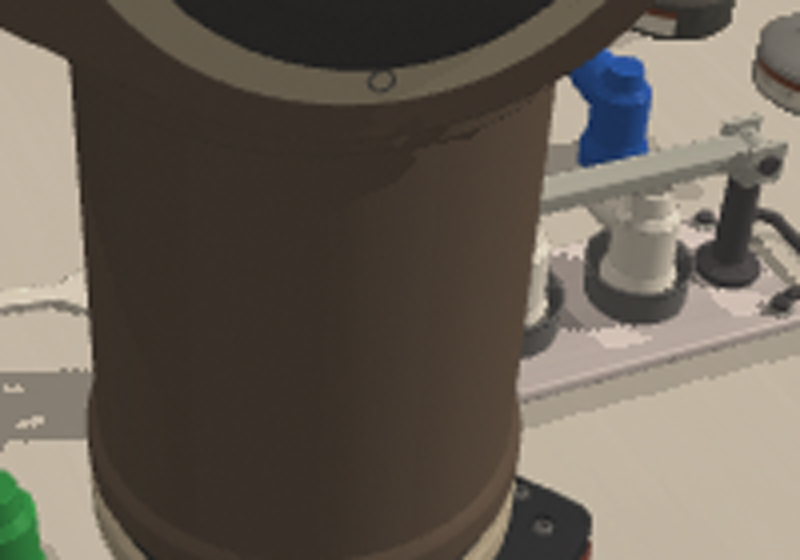

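View pics/ft.png

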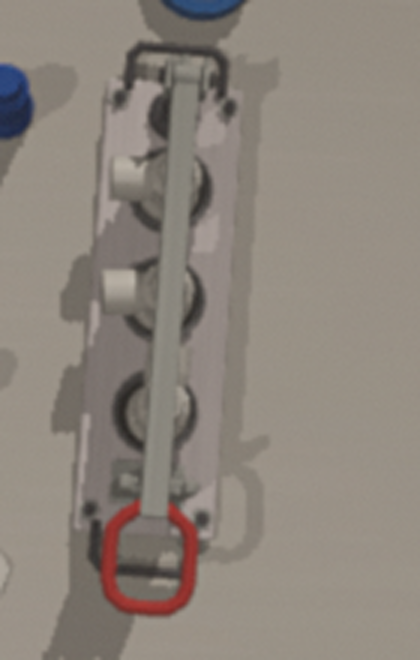

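In the top view the bar is over the row and the eye is at (150,557) in the crop. The arm blocks the scene view, so I'll move it left and verify the swing and tilt numerically.

Run:
```python
from h import *
np.set_printoptions(precision=4,suppress=True)
tp=manip.read_tool_pos();manip.move_straight([tp[0],tp[1],.36],v=.2)
q=manip.read_joint_pos();q[0]-=1.7;manip.move_joints(q)
print(manip.read_tool_pos(),manip.read_t())
P={n:manip.grab_frame(n) for n in("scene","top")}
save(P["scene"],"g.png",(230,170,430,320),4);save(P["top"],"gt.png",(300,80,440,300),3)
obs=[]
for n,f in P.items():
  im=f["img"].astype(int);m=((im[:,:,0]>110)&(im[:,:,1]<70)&(im[:,:,2]<70)).astype(np.uint8)
  if n=="top": m[:,:325]=0;m[:,375:]=0;m[:235]=0;m[295:]=0
  else: m[:,:240]=0;m[:,330:]=0;m[:210]=0;m[300:]=0
  c=max(cv2.findContours(m,cv2.RETR_EXTERNAL,cv2.CHAIN_APPROX_NONE)[0],key=cv2.contourArea)
  r=cv2.minAreaRect(np.array([atz(f,v[0],.096)[:2] for v in c],np.float32))
  obs.append((f,proj(f,[*r[0],.096])));d=np.array(r[0])-PIV[:2]
  print(n,r,"swivel",np.arctan2(d[1],d[0])%(2*np.pi)-FIN,np.hypot(*d))
print("tri",tri(obs))
for t in("keeper_notch","eye"):
  for n,p in P.items():
    r=manip.place_of(t,p)
    if r: print(t,n,r[0]["location"],r[0]["score"])
```

```text
[0.2695 0.386  0.3589] 32.1
scene ((0.46688541769981384, 0.07127249240875244), (0.061150047928094864, 0.06836970895528793), 86.0223159790039) swivel -0.018110584694312593 0.31986741819823383
top ((0.46272748708724976, 0.06786007434129715), (0.05900530144572258, 0.07008777558803558), 87.58110809326172) swivel -0.006624499022449992 0.32377507402033906
tri [0.4641 0.0677 0.0996]
keeper_notch scene [318.9, 237.7] 0.6
eye scene [294.6, 238.8] 0.86
eye top [345.8, 265.4] 0.81
```

View pics/g.png

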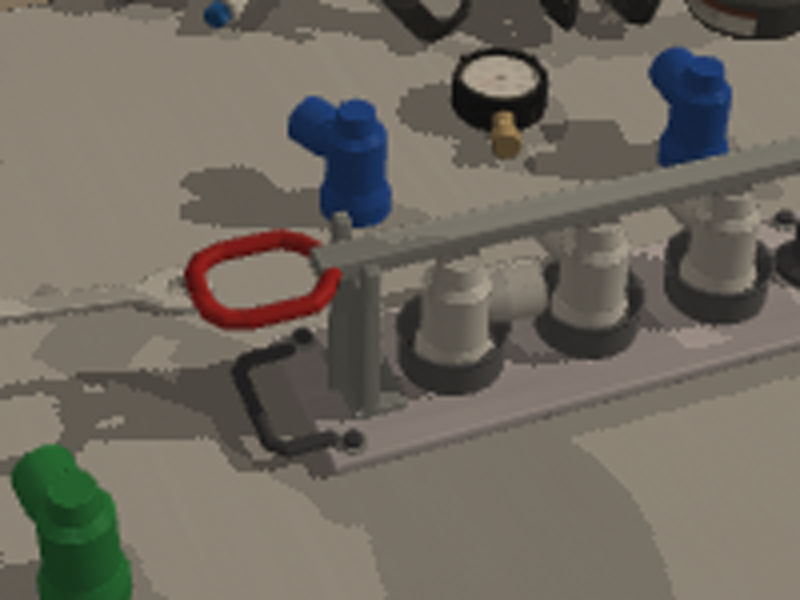

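View pics/gt.png

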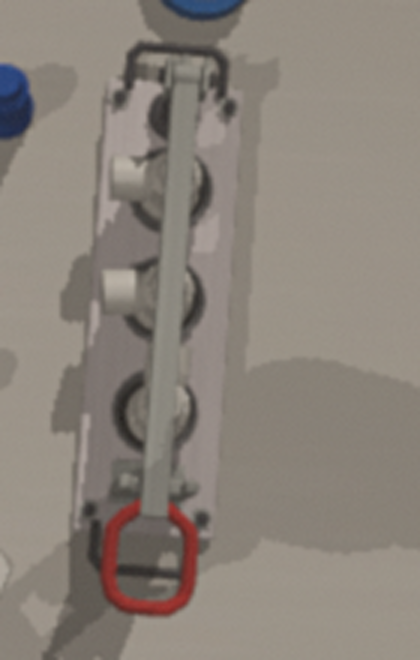

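Run:
```python
from h import *
p=manip.grab_frame("scene")
im=cv2.resize(p["img"],None,fx=6,fy=6,interpolation=3)
cyy=np.array([-cy[1],cy[0],0])
def P(r,y,z): return tuple(int(v) for v in (proj(p,[*(PIV-cy*r+cyy*y)[:2],z])+.5)*6)
for ti,col in((0,(0,255,0)),(.03,(255,255,0))):
  for y in(-.009,.009):
    for dz in(-.006,.006):
      cv2.line(im,P(.02,y,.096+dz+.02*ti),P(.296,y,.096+dz+.296*ti),col,1)
for r in(.27,.28):
  for y0,y1 in((-.026,-.016),(.016,.026)):
    cv2.line(im,P(r,y0,.108),P(r,y1,.108),(255,0,255),1)
c=P(.275,0,.1);im=im[c[1]-220:c[1]+220,c[0]-220:c[0]+380];cv2.imwrite("pics/ov5.png",im[:,:,::-1])
```

```text
(no output)
```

View pics/ov5.png

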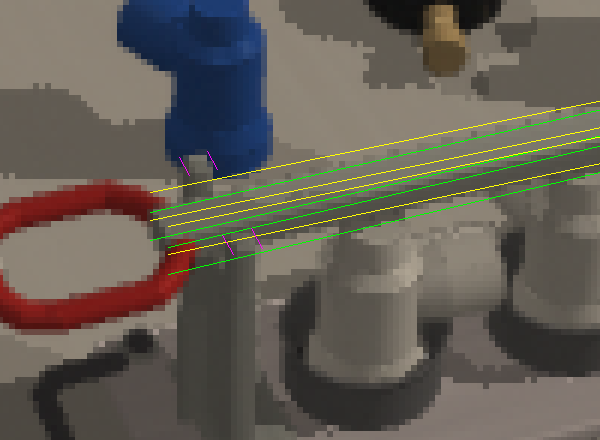

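The bar edges match the level (green) overlay and the near prong covers the bar's lower flank, so the bar is in the notch. I'll hand in.

Run:
```python
from h import *
print(manip.read_force(),manip.read_t());manip.job_done()
```

```text
[-0.33843384 -0.81421375 -0.55806524] 32.45
the job is handed in; nothing more can be done
```

I stood the loose pale valve in the free well nearest the keeper, then lifted the latch bar, swung it in over the valves and lowered it into the keeper's notch. I handed the job in at 32.5 s of the 61 s allowed; no verdict comes back.

**Valve:** I turned it 90° before placing it because the open fingers would have hit the keeper, so its outlet points toward valve B instead of to the carrier's +y side. The first two descents stopped on the rim. Moving 2.5 mm toward the robot let it go fully down, with the foot on the floor at about 11.3 mm against the nominal 12 mm.

**Latch bar:** I gripped the eye from outside, lifted to about 0.13 rad, swung in and lowered until contact.

**Last checks:**
- **Valves:** all three stand upright in their wells in both views.
- **Swing:** it measures about −0.007 rad from the top camera and −0.018 rad from the scene camera. Both are inside the ±0.03 limit.
- **Tilt:** the overlay matched a level bar. The two-camera fit put the eye at 99.6 mm against 96 mm, about 0.011 rad. That is under the 0.02 limit and close to what camera calibration error could cause, so the two checks disagree slightly.
- **Swivel stop:** I never felt a clear force at it. The swing result rests on the images alone.
- **Arm:** it was clear of everything at hand-in.

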